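Make up a propagator batch and set its vent

TASK

Get the seed propagator ready for its next batch: take the clear lid off and set it aside, lift every sprouted pot (with green leaves) out of the black tray to stand upright on the grey silicone pot stand, and bring in sown pots until exactly five sown pots stand upright in the tray, any spare ones staying upright on the bare table. Then put the lid back, seated flat all round, with its rotary vent turned to half open. Leave the chess pieces, sugar bowl, mug and desk bell alone.

Things in the scene. Friction and masses are not known exactly. Their poses are not given: they have to be found in the camera images.
- tray: the propagator's black base tray, fixed, open at the top; outside 284 mm long (its x) by 210 mm wide (its y), walls 10 mm thick, flat rim 40 mm above the table, inner floor 12 mm above the table; room for six pots, three along x by two along y, about 88 mm apart. Keep pots 5 mm clear of the walls for the lid. Origin at the centre of its underside, on the table.
- lid: clear propagator lid, 0.35 kg, loose, on the tray at the start: a box open below, 300 x 226 mm outside (long along its x), 97 mm high. A green ledge inside, 12 mm above its lower edge, rests on the tray's rim; the walls below it hang outside the tray with 4 mm play a side. Origin: centre of the lower edge (28 mm up when seated), z up. Free table for it lies to the robot's right of the tray
- lid_handle (a point): middle of the top of the lid's handle, a green ridge on the centre of the lid's top, 70 mm long (along the lid's x), 16 mm thick (along the lid's y), 28 mm high above the lid's top; lies 125 mm above the lid's origin
- vent (a joint): angle of the lid's rotary air vent in rad: 0 = shut (pointer at the red mark), pi/2 = fully open (pointer at the green mark), half open = pi/4 (pointer at the black mark between them). Grows counter-clockwise seen from above. Turns stiffly (about 0.03 N m) and stays where it is left.
- vent_grip (a point): top middle of the vent's finger bar, on its axis, 30 mm above the lid's top, 80 mm from the lid's centre along its +x. Black bar 52 mm long, 12 mm thick, 24 mm high on a grey disc 64 mm across, 6 mm high; the red-tipped end is the pointer. Shut, the pointer looks to the lid's +x. This point's x axis is the pointer's direction
- stand: grey ribbed silicone pot stand, a fixed mat 200 mm (its x) by 120 mm (its y), 8 mm thick, lying flat; origin at the centre of its underside
- knight_dark: dark wooden chess knight, 80 mm high, base 36 mm across, loose, standing on the table; origin under its base. Leave alone.
- knight_light: light wooden chess knight, the same size, loose. Leave alone.
- sugar_bowl: round steel sugar bowl with its lid on, 100 mm across, 102 mm high, loose; origin under its middle. Leave alone.
- mug: blue mug, 76 mm across, 90 mm high, with a handle, loose; origin under its middle. Leave alone.
- bell_button (a joint): push button on top of the blue plastic desk bell, in m: 0 = up, 0.006 = fully pressed. Leave alone.
- bell: blue plastic desk bell, 84 mm across, 60 mm high with its white button, fixed; origin under its middle. Leave alone.
- sown1: sown pot: terracotta pot, 66 mm high, about 0.15 kg: round body 54 mm across, and from 46 mm up a straight collar 58 mm across and 20 mm high (grip it there); origin at the centre of its underside, z up the pot's axis, yaw means nothing. Bare brown top, no leaves. At the start it stands in the tray; may be absent.
- sown2: sown pot: terracotta pot, 66 mm high, about 0.15 kg: round body 54 mm across, and from 46 mm up a straight collar 58 mm across and 20 mm high (grip it there); origin at the centre of its underside, z up the pot's axis, yaw means nothing. Bare brown top, no leaves. At the start it stands in the tray; may be absent.
- sown3: sown pot: terracotta pot, 66 mm high, about 0.15 kg: round body 54 mm across, and from 46 mm up a straight collar 58 mm across and 20 mm high (grip it there); origin at the centre of its underside, z up the pot's axis, yaw means nothing. Bare brown top, no leaves. At the start it stands on the table to the robot's left.
- sown4: sown pot: terracotta pot, 66 mm high, about 0.15 kg: round body 54 mm across, and from 46 mm up a straight collar 58 mm across and 20 mm high (grip it there); origin at the centre of its underside, z up the pot's axis, yaw means nothing. Bare brown top, no leaves. At the start it stands on the table to the robot's left.
- sown5: sown pot: terracotta pot, 66 mm high, about 0.15 kg: round body 54 mm across, and from 46 mm up a straight collar 58 mm across and 20 mm high (grip it there); origin at the centre of its underside, z up the pot's axis, yaw means nothing. Bare brown top, no leaves. At the start it stands on the table to the robot's left.
- sown6: sown pot: terracotta pot, 66 mm high, about 0.15 kg: round body 54 mm across, and from 46 mm up a straight collar 58 mm across and 20 mm high (grip it there); origin at the centre of its underside, z up the pot's axis, yaw means nothing. Bare brown top, no leaves. At the start it stands on the table to the robot's left.
- sown7: sown pot: terracotta pot, 66 mm high, about 0.15 kg: round body 54 mm across, and from 46 mm up a straight collar 58 mm across and 20 mm high (grip it there); origin at the centre of its underside, z up the pot's axis, yaw means nothing. Bare brown top, no leaves. At the start it stands on the table to the robot's left.
- sprout1: sprouted pot: terracotta pot, 66 mm high, about 0.15 kg: round body 54 mm across, and from 46 mm up a straight collar 58 mm across and 20 mm high (grip it there); origin at the centre of its underside, z up the pot's axis, yaw means nothing. Small green seedlings stand up to 30 mm above its top, within 20 mm of its axis. At the start it stands in the tray; may be absent.
- sprout2: sprouted pot: terracotta pot, 66 mm high, about 0.15 kg: round body 54 mm across, and from 46 mm up a straight collar 58 mm across and 20 mm high (grip it there); origin at the centre of its underside, z up the pot's axis, yaw means nothing. Small green seedlings stand up to 30 mm above its top, within 20 mm of its axis. At the start it stands in the tray; may be absent.

How it is judged:
On the way, in this order (a step that is already met when the one before it is completed fails the run):
1. the tray holds exactly five sown pots, upright, and every sprouted pot stands upright on the grey stand ((((horizontal distance between sown1 and tray below 0.128 m or height (world z) of tray above 5 m) and (horizontal distance between sown2 and tray below 0.128 m or height (world z) of tray above 5 m) and ((horizontal distance between each of sown3, sown4, sown5 and tray below 0.128 m and horizontal distance between each of sown6, sown7 and tray above 0.128 m) or (horizontal distance between each of sown3, sown4, sown6 and tray below 0.128 m and horizontal distance between each of sown5, sown7 and tray above 0.128 m) or (horizontal distance between each of sown3, sown4, sown7 and tray below 0.128 m and horizontal distance between each of sown5, sown6 and tray above 0.128 m) or (horizontal distance between each of sown3, sown5, sown6 and tray below 0.128 m and horizontal distance between each of sown4, sown7 and tray above 0.128 m) or (horizontal distance between each of sown3, sown5, sown7 and tray below 0.128 m and horizontal distance between each of sown4, sown6 and tray above 0.128 m) or (horizontal distance between each of sown3, sown6, sown7 and tray below 0.128 m and horizontal distance between each of sown4, sown5 and tray above 0.128 m) or (horizontal distance between each of sown3, sown7 and tray above 0.128 m and horizontal distance between each of sown4, sown5, sown6 and tray below 0.128 m) or (horizontal distance between each of sown3, sown6 and tray above 0.128 m and horizontal distance between each of sown4, sown5, sown7 and tray below 0.128 m) or (horizontal distance between each of sown3, sown5 and tray above 0.128 m and horizontal distance between each of sown4, sown6, sown7 and tray below 0.128 m) or (horizontal distance between each of sown3, sown4 and tray above 0.128 m and horizontal distance between each of sown5, sown6, sown7 and tray below 0.128 m))) or ((horizontal distance between sown1 and tray below 0.128 m or height (world z) of tray above 5 m) and horizontal distance between sown2 and tray above 0.128 m and ((horizontal distance between each of sown3, sown4, sown5, sown6 and tray below 0.128 m and horizontal distance between sown7 and tray above 0.128 m) or (horizontal distance between each of sown3, sown4, sown5, sown7 and tray below 0.128 m and horizontal distance between sown6 and tray above 0.128 m) or (horizontal distance between each of sown3, sown4, sown6, sown7 and tray below 0.128 m and horizontal distance between sown5 and tray above 0.128 m) or (horizontal distance between each of sown3, sown5, sown6, sown7 and tray below 0.128 m and horizontal distance between sown4 and tray above 0.128 m) or (horizontal distance between sown3 and tray above 0.128 m and horizontal distance between each of sown4, sown5, sown6, sown7 and tray below 0.128 m))) or ((horizontal distance between sown2 and tray below 0.128 m or height (world z) of tray above 5 m) and horizontal distance between sown1 and tray above 0.128 m and ((horizontal distance between each of sown3, sown4, sown5, sown6 and tray below 0.128 m and horizontal distance between sown7 and tray above 0.128 m) or (horizontal distance between each of sown3, sown4, sown5, sown7 and tray below 0.128 m and horizontal distance between sown6 and tray above 0.128 m) or (horizontal distance between each of sown3, sown4, sown6, sown7 and tray below 0.128 m and horizontal distance between sown5 and tray above 0.128 m) or (horizontal distance between each of sown3, sown5, sown6, sown7 and tray below 0.128 m and horizontal distance between sown4 and tray above 0.128 m) or (horizontal distance between sown3 and tray above 0.128 m and horizontal distance between each of sown4, sown5, sown6, sown7 and tray below 0.128 m)))) and angle between each of sown1, sown2, sown3, sown4, sown5, sown6, sown7, sprout1, sprout2's own z axis and vertical below 0.12 rad and height (world z) of each of sown1, sown2, sown3, sown4, sown5, sown6, sown7 below 0.018 m and (horizontal distance between sown1 and tray below 0.128 m or height (world z) of sown1 below 0.004 m) and (horizontal distance between sown2 and tray below 0.128 m or height (world z) of sown2 below 0.004 m) and (horizontal distance between sown3 and tray below 0.128 m or height (world z) of sown3 below 0.004 m) and (horizontal distance between sown4 and tray below 0.128 m or height (world z) of sown4 below 0.004 m) and (horizontal distance between sown5 and tray below 0.128 m or height (world z) of sown5 below 0.004 m) and (horizontal distance between sown6 and tray below 0.128 m or height (world z) of sown6 below 0.004 m) and (horizontal distance between sown7 and tray below 0.128 m or height (world z) of sown7 below 0.004 m) and x of sprout1 in the frame of stand between -0.095 and 0.095 m and y of sprout1 in the frame of stand between -0.055 and 0.055 m and z of sprout1 in the frame of stand between 0.004 and 0.012 m and x of sprout2 in the frame of stand between -0.095 and 0.095 m and y of sprout2 in the frame of stand between -0.055 and 0.055 m and z of sprout2 in the frame of stand between 0.004 and 0.012 m), for 0.2 s.
2. the lid is seated flat on the tray (z of lid in the frame of tray below 0.032 m and horizontal distance between lid and tray below 0.015 m and angle between the x axis of lid and the x axis of tray, either way round below 0.08 rad and angle between lid's own z axis and vertical below 0.03 rad), for 0.2 s.
At the end, for the whole second after the job is handed in: Exactly five sown pots upright (within 7 degrees) in the tray, spare sown pots upright on the table, every sprouted pot upright on the grey stand, the lid flat on the rim with its skirt inside the tray, the vent half open (pi/4 within 0.2 rad) (all of step 1 and all of step 2 and value of joint vent between 0.585 and 0.985 rad); the robot touches nothing.
It fails at once if a chess knight, the sugar bowl or the mug is moved by more than 3 cm (distance of any of knight_dark, knight_light, sugar_bowl, mug from where it was at the start of the episode above 0.03 m).
It fails at once if the desk bell is rung (value of joint bell_button above 0.003 m).
Of sown1, sown2 only 1 to 2 are there at a start; the rules pass over those that are not, and their reading is None.
Of sprout1, sprout2 only 1 to 2 are there at a start; the rules pass over those that are not, and their reading is None.
At some moment in a run one of sown3, sown4, sown5, sown6, sown7 may be knocked a few centimetres aside while the robot is not near it.
It also fails if it takes over 200 s, if anything falls off the work surface, if the arm or the gripper's body presses on something with over 40 N, if the wrist force passes 120 N, or if a joint passes its speed limit or range.

ROBOT

A 6-joint arm with a two-finger parallel gripper is mounted at the origin on the work surface. World frame = base frame: x ahead of the robot, y to its left, z up, the work surface at z = 0. Lengths are in m, angles in rad, forces in N, time in s.
With the tool pointing down it reaches from about 0.275 to 0.85 m from the base axis. Payload 5.2 kg.
Tool frame: the origin (TCP) lies on the centre line of the jaws, within the pads' length; the fingertips stand 25 mm ahead of it and the grasp point (between the pads) lies 6 mm ahead of it; z points along the fingers, y is the line along which they close (so a half turn about z gives the same grasp; the last joint's range is limited). The gripper opens to 85 mm and grips with 20 to 120 N. Pads are 22 mm wide; open, the fingers measure 114 mm over their backs; the gripper's body (76 mm by 85 mm) begins 54 mm behind the grasp point. The pads swing forward as they close: fully open they stand 13 mm farther back than shut.
Start: joints at [-1.398, 0.259, 1.535, -0, 1.348, -0.203], TCP at [0.202, -0.512, 0.256] pointing down, gripper open.
Joint ranges: [-3.14, 3.14], [-0.91, 2.08], [0.19, 2.58], [-1.22, 4.36], [0.22, 2.71], [-3.12, 3.12]. Speed limits (rad/s): [2.57, 2.57, 3.14, 3.14, 3.14, 3.14].

INTERFACE

Orientations are given as a unit quaternion [x, y, z, w].
In Python, from workcell import read_state, grab_frame, job_done gives the robot as it stands.
- The arm moves only by the tool jog_arm, never from a script. Its argument "targets" is a list of rows, each a list of 7 numbers: the turn, a rotation vector about the tool's x, y, z each as a share of 180 degrees, from -1 to 1, then the shift along the tool's x, y, z each as a share of 0.15 m, from -1 to 1, then the opening, from 0 (shut) to 1 (fully open). In form: [[rx, ry, rz, dx, dy, dz, claw], ...]. A call has 1 to 10 rows; each row is the pose to reach, as a shift and turn from the pose commanded when the call began, along the tool's axes at that moment, turning the shorter way round; what a row does not reach only later rows make up. A row lasts 1/8 s, in which the tool goes at most 62.5 mm and 10.7 degrees, less where a joint would pass 70% of its speed; a pose out of reach is approached as far as the arm can. A call with a number of a shift or a turn outside -1 to 1 is refused whole. A call with a gripper value outside its range is refused whole. The fingers move at their own pace and stop on an object; the grip force is fixed at half the most. Time passes only in rows, so rows that repeat a pose let the fingers close. It gives the time, the measured TCP pose, the force, the opening and the grip force at its end, in the units of the state.
- read_state(): the state, without advancing time (a new reading comes with each control period).
- grab_frame(name): name is "side" or "top"; returns a dict with "color" (384x512x3 uint8, blue, green, red), "fx", "fy", "cx", "cy" (pixels), "origin" and "rotation" of the camera in the world. Camera axes: x right, y up, looking along -z (the intrinsics and any distortion apply to the point x, -y, -z); pixel columns grow to the right and rows downward; lengths in m; the calibration is good to about 2 mm. A picture is of the moment at which its call begins. There is no depth.
- job_done(): hands the job in; it is judged then, once.
The state is a dict: "time": time; "joints": joint angles; "joint_vel": joint speeds; "effort": joint torques, N m; "eef_pos": TCP position; "ee_rot": TCP orientation; "ft_force": force on the tool from outside, world axes, zero at the start; "torque": the same for the moment, N m; "gripper_width": opening from 0.0 (shut) to 1.0 (fully open); "gripper_force": force on a finger pad.
Only numpy, scipy, OpenCV 4.12 (cv2) and the standard library are available. Lean on these libraries where they do the work, as an engineer would, in place of code of your own. Each camera call takes 0.05 s, during which the arm holds its last target. There are 200 camera calls.

## Working session

There is one attempt and no reset: what is moved stays moved. The work goes in short steps, Python scripts to look and compute and a tool call to move; the robot and the scene stay as the last step left them, time stands still between calls to the robot, and variables do not carry over. Pictures are saved under pics/ and viewed, at most 17 in all, crops included, and the job is handed in when it is done.

Besides the shell and the picture viewer there is one more tool, called after "Call:" by a JSON object that holds its "op" and its "data", one argument or row to a line. jog_arm: Moves the arm, as the interface text tells. Its arguments: {"type":"object","properties":{"targets":{"type":"array"}},"required":["targets"]}

```bash
mkdir -p pics; ls
python3 - <<'E'
from workcell import *
import cv2
s=read_state();print({k:s[k] for k in('time','eef_pos','ee_rot','gripper_width')})
for n in('top','side'):
    f=grab_frame(n);cv2.imwrite(f'pics/{n}0.png',cv2.resize(f['color'],(800,600),interpolation=cv2.INTER_CUBIC))
    cv2.imwrite(f'pics/{n}0_raw.png',f['color'])
    print(n,{k:f[k] for k in f if k!='color'})
E
```

```text
pics
{'time': 0.0, 'eef_pos': array([ 0.20178644, -0.51113801,  0.25548534]), 'ee_rot': array([ 9.82400807e-01,  1.86782879e-01,  1.64426647e-05, -9.00390863e-04]), 'gripper_width': 0.9959562558704018}
top {'fx': 457.7093934587106, 'fy': 457.7093934587106, 'cx': 255.63969130728603, 'cy': 196.56373509817533, 'origin': array([0.45044946, 0.12236303, 1.36995365]), 'rotation': array([-0.03926118,  0.04494854,  0.71320036, -0.69841495])}
side {'fx': 478.1671691537543, 'fy': 478.1671691537543, 'cx': 259.8995774061699, 'cy': 189.7253685570646, 'origin': array([ 0.53912044, -0.86158862,  0.83027584]), 'rotation': array([ 0.44339606, -0.01297904, -0.00566421,  0.89621392])}
```

View pics/top0.png

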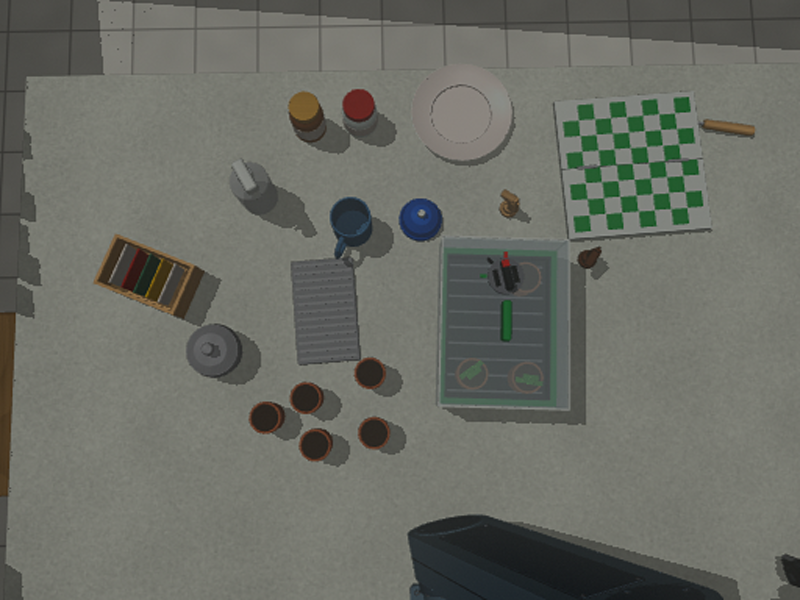

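View pics/side0.png

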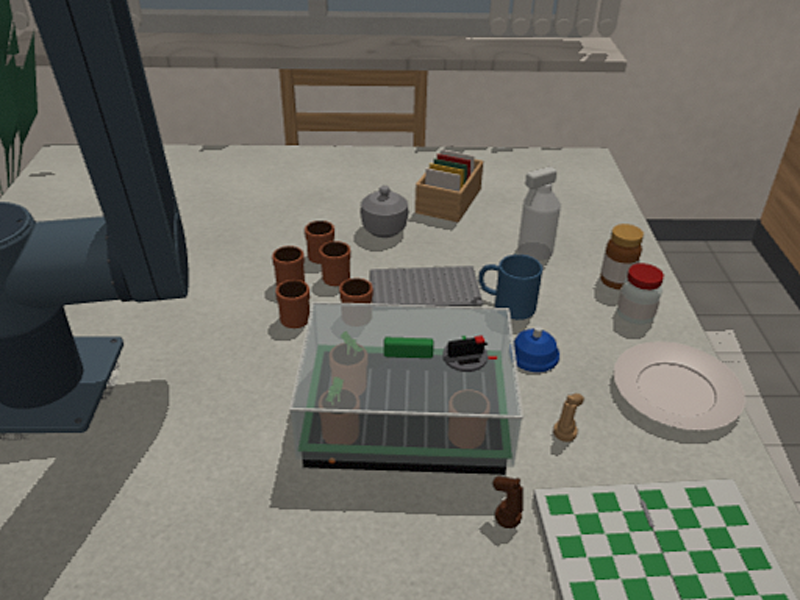

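The top view shows the five loose sown pots at about (370,373), (307,398), (267,417), (316,444) and (374,433). The tray runs x 440–570, y 238–408, with sprouts at (472,375) and (527,377) and one sown pot visible at (520,277). The stand is at (325,311). I'll take an enlarged crop next.

```bash
cat > h.py <<'E'
import numpy as np, cv2
from scipy.spatial.transform import Rotation as R
from workcell import *
C={'top':dict(f=457.7093934587106,cx=255.63969130728603,cy=196.56373509817533,o=np.array([0.45044946,0.12236303,1.36995365]),q=[-0.03926118,0.04494854,0.71320036,-0.69841495]),
'side':dict(f=478.1671691537543,cx=259.8995774061699,cy=189.7253685570646,o=np.array([0.53912044,-0.86158862,0.83027584]),q=[0.44339606,-0.01297904,-0.00566421,0.89621392])}
def pix2w(n,u,v,z):
    c=C[n];d=R.from_quat(c['q']).apply([(u-c['cx'])/c['f'],-(v-c['cy'])/c['f'],-1])
    return c['o']+d*(z-c['o'][2])/d[2]
def w2pix(n,p):
    c=C[n];q=R.from_quat(c['q']).inv().apply(np.array(p)-c['o'])
    return np.array([c['cx']+c['f']*q[0]/-q[2],c['cy']-c['f']*q[1]/-q[2]])
def crop(n,name,u0,u1,v0,v1,s):
    f=grab_frame(n)['color'];cv2.imwrite(f'pics/{name}_raw.png',f)
    cv2.imwrite(f'pics/{name}.png',cv2.resize(f[v0:v1,u0:u1],None,fx=s,fy=s,interpolation=cv2.INTER_CUBIC))
E
python3 - <<'E'
from h import *
a=cv2.imread('pics/top0_raw.png')[145:270,270:400]; b=cv2.imread('pics/side0_raw.png')[185:305,180:340]
cv2.imwrite('pics/c1.png',np.hstack([cv2.resize(a,(390,500),interpolation=3) if 0 else cv2.resize(a,None,fx=4.0*.75,fy=3,interpolation=2),np.zeros((375,10,3),'uint8'),cv2.copyMakeBorder(cv2.resize(b,None,fx=2.4,fy=2.4,interpolation=2),0,375-288,0,0,0)]))
a=cv2.imread('pics/top0_raw.png')[140:300,150:295];cv2.imwrite('pics/c2.png',cv2.resize(a,None,fx=3.7,fy=3.7,interpolation=2))
a=cv2.imread('pics/top0_raw.png')[145:270,270:400];cv2.imwrite('pics/c3.png',cv2.resize(a,None,fx=4.8,fy=4.8,interpolation=2))
k=.64
for nm,u,v,z in [('pA',370,373,.066),('pB',307,398,.066),('pC',267,417,.066),('pD',316,444,.066),('pE',374,433,.066),('s1',472,375,.078),('s2',527,377,.078),('w1',522,277,.078),('vent',506,275,.155),('handle',507,321,.153),('lidTR',568,240,.125),('lidTL',443,238,.125),('lidBL',438,405,.125),('lidBR',569,409,.125),('stTL',291,262,.008),('stTR',353,258,.008),('stBR',360,359,.008),('stBL',299,364,.008),('bowl',213,350,.05),('mug',350,222,.09),('bell',420,219,.03)]:
    print(nm,pix2w('top',u*k,v*k,z).round(3))
E
```

```text
pA [0.487 0.166 0.066]
pB [0.445 0.281 0.066]
pC [0.412 0.353 0.066]
pD [0.362 0.265 0.066]
pE [0.38  0.161 0.066]
s1 [ 0.479 -0.018  0.078]
s2 [ 0.474 -0.117  0.078]
w1 [ 0.656 -0.115  0.078]
vent [ 0.648 -0.074  0.155]
handle [ 0.568 -0.073  0.153]
lidTR [ 0.713 -0.191  0.125]
lidTL [0.721 0.031 0.125]
lidBL [0.428 0.048 0.125]
lidBR [ 0.416 -0.178  0.125]
stTL [0.705 0.317 0.008]
stTR [0.711 0.197 0.008]
stBR [0.516 0.187 0.008]
stBL [0.509 0.303 0.008]
bowl [0.536 0.455 0.05 ]
mug [0.762 0.197 0.09 ]
bell [0.78  0.067 0.03 ]
```

View pics/c3.png

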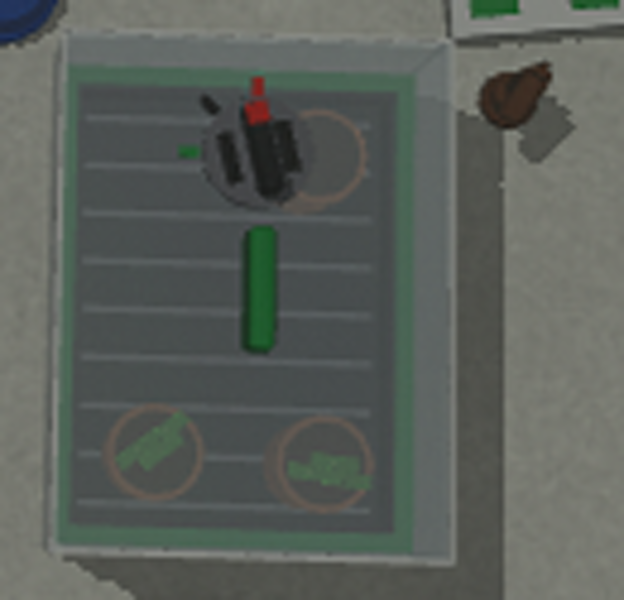

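View pics/c2.png

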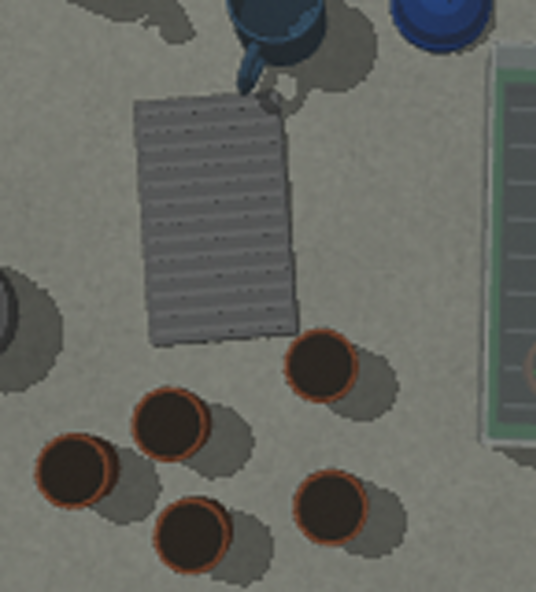

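The crop shows one sown pot in the tray, under the vent at (315,160). Sprouts are at (155,452) and (325,465). The handle runs from (262,230) to (258,348), and the vent pointer sits a little counter-clockwise of the red mark at (257,85). The stand crop has corners (135,102), (282,93), (298,333) and (152,346).

Run:
```python
from h import *
g=lambda x,y,z:pix2w('top',270+x/4.8,145+y/4.8,z)
h=lambda x,y,z:pix2w('top',150+x/3.7,140+y/3.7,z)
c=[g(65,33,.125),g(452,42,.125),g(453,563,.125),g(53,550,.125)]
print(np.round(c,3)); print('lid c',np.mean(c,0).round(3))
for a,b in((3,0),(2,1)):
    d=c[b]-c[a];print('yaw',np.arctan2(d[1],d[0]).round(3),np.hypot(*d[:2]).round(3))
for n,x,y in(('hT',262,230),('hB',258,350)):print(n,g(x,y,.153).round(4))
print('green inner ledge',[g(*p,.040).round(3) for p in((80,87),(395,92),(393,533),(68,523))])
print('knight',g(505,105,.0).round(3),g(515,95,.07).round(3))
s=[h(135,102,.008),h(282,93,.008),h(298,333,.008),h(152,346,.008)];print('stand',np.mean(s,0).round(3),[np.arctan2(*(s[0]-s[3])[[1,0]]),np.arctan2(*(s[1]-s[2])[[1,0]])])
for n,x,y in(('A',320,366),('B',171,424),('C',74,471),('D',192,535),('E',330,508)):print(n,h(x,y,.066).round(3))
for n,x,y in(('s1',154,452),('s2',325,464),('w1',317,160)):print(n,g(x,y,.078).round(3))
t=g(257,104,.149)-g(275,196,.149);m=g(257,86,.125);v=g(250,152,.131);print('vent',np.arctan2(t[1],t[0]),m,v,g(266,150,.155))
for p in [(.57,-.0745,.153)]:print(w2pix('side',p)/.64)
print('side handle top ctr',pix2w('side',409*.64,338*.64,.153))
```

```text
[[ 0.723  0.031  0.125]
 [ 0.713 -0.193  0.125]
 [ 0.415 -0.179  0.125]
 [ 0.427  0.046  0.125]]
lid c [ 0.569 -0.074  0.125]
yaw -0.051 0.296
yaw -0.048 0.298
hT [ 0.6021 -0.0742  0.153 ]
hB [ 0.535  -0.0693  0.153 ]
green inner ledge [array([0.707, 0.016, 0.04 ]), array([ 0.7  , -0.178,  0.04 ]), array([ 0.431, -0.164,  0.04 ]), array([0.441, 0.031, 0.04 ])]
knight [ 0.698 -0.256  0.   ] [ 0.691 -0.243  0.07 ]
stand [0.61  0.251 0.008] [np.float64(0.06497913413658873), np.float64(0.051788982956623056)]
A [0.487 0.167 0.066]
B [0.445 0.281 0.066]
C [0.411 0.355 0.066]
D [0.361 0.266 0.066]
E [0.379 0.161 0.066]
s1 [ 0.482 -0.018  0.078]
s2 [ 0.473 -0.118  0.078]
w1 [ 0.653 -0.121  0.078]
vent 0.15220077109077287 [ 0.68927125 -0.0790924   0.125     ] [ 0.64989527 -0.0726222   0.131     ] [ 0.64698442 -0.07786486  0.155     ]
[407.14692434 340.28904704]
side handle top ctr [ 0.5726943 -0.0696198  0.153    ]
```

Call:
{"op": "jog_arm", "data": {
  "targets": [
    [0,0,0.1356,1,-0.5,0,1],
    [0,0,0.1356,1,-0.5,0,1],
    [0,0,0.1356,1,-0.5,0,1],
    [0,0,0.1356,1,-0.5,0,1]
  ]
}}

```text
time: 0.6
eef_pos: [0.3156, -0.384, 0.2561]
ee_rot: [1.0, -0.023, 0.0, -0.001]
ft_force: [0.5, -1.4, 0.4]
gripper_width: 1.002
gripper_force: 0.0
```

Call:
{"op": "jog_arm", "data": {
  "targets": [
    [0,0,0,0.8,-1,0,1],
    [0,0,0,0.8,-1,0,1],
    [0,0,0,0.8,-1,0,1],
    [0,0,0,0.8,-1,0,1]
  ]
}}

```text
time: 1.1
eef_pos: [0.4429, -0.2408, 0.2561]
ee_rot: [1.0, -0.022, 0.0, -0.0]
ft_force: [-1.0, -1.1, 0.1]
gripper_width: 0.998
gripper_force: 0.0
```

Call:
{"op": "jog_arm", "data": {
  "targets": [
    [0,0,0,0.8,-1,0,1],
    [0,0,0,0.8,-1,0,1],
    [0,0,0,0.8,-1,0,1],
    [0,0,0,0.8,-1,0,1],
    [0,0,0,0.8,-1,0,1]
  ]
}}

```text
time: 1.72
eef_pos: [0.5682, -0.1007, 0.2557]
ee_rot: [1.0, -0.025, -0.001, 0.0]
ft_force: [-0.2, -0.6, -1.1]
gripper_width: 1.001
gripper_force: 0.0
```

Call:
{"op": "jog_arm", "data": {
  "targets": [
    [0,0,0,0,-0.184,0,1],
    [0,0,0,0,-0.184,0.2,1],
    [0,0,0,0,-0.184,0.45,1],
    [0,0,0,0,-0.184,0.6,1],
    [0,0,0,0,-0.184,0.68,1],
    [0,0,0,0,-0.184,0.68,1]
  ]
}}

```text
time: 2.48
eef_pos: [0.5693, -0.0731, 0.1539]
ee_rot: [1.0, -0.026, -0.001, -0.0]
ft_force: [-0.6, 0.5, -0.1]
gripper_width: 1.0
gripper_force: 0.0
```

Call:
{"op": "jog_arm", "data": {
  "targets": [
    [0,0,0,0,0,0,0],
    [0,0,0,0,0,0,0],
    [0,0,0,0,0,0,0],
    [0,0,0,0,0,0,0],
    [0,0,0,0,0,0,0],
    [0,0,0,0,0,0,0],
    [0,0,0,0,0,0,0],
    [0,0,0,0,0,0,0]
  ]
}}

```text
time: 3.48
eef_pos: [0.5703, -0.0717, 0.1549]
ee_rot: [1.0, -0.025, 0.0, 0.0]
ft_force: [-0.5, 0.3, 6.4]
gripper_width: 0.172
gripper_force: 60.3
```

Call:
{"op": "jog_arm", "data": {
  "targets": [
    [0,0,0,0,0,-0.1,0],
    [0,0,0,0,0,-0.25,0],
    [0,0,0,0,0,-0.5,0],
    [0,0,0,0,0,-0.75,0],
    [0,0,0,0,0,-0.75,0]
  ]
}}

```text
time: 4.1
eef_pos: [0.5715, -0.072, 0.2701]
ee_rot: [1.0, -0.025, 0.003, 0.001]
ft_force: [0.8, -0.6, -4.2]
gripper_width: 0.175
gripper_force: 59.1
```

Call:
{"op": "jog_arm", "data": {
  "targets": [
    [0,0,0,-0.06,0.15,0,0],
    [0,0,0,-0.12,0.35,0,0],
    [0,0,0,-0.21,0.6,0,0],
    [0,0,0,-0.28,0.8,0,0],
    [0,0,0,-0.35,1,0,0]
  ]
}}

```text
time: 4.72
eef_pos: [0.5087, -0.2192, 0.2646]
ee_rot: [1.0, -0.025, -0.002, -0.001]
ft_force: [1.2, -0.5, -4.2]
gripper_width: 0.172
gripper_force: 59.1
```

Call:
{"op": "jog_arm", "data": {
  "targets": [
    [0,0,0,-0.1,0.25,0,0],
    [0,0,0,-0.17,0.5,0,0],
    [0,0,0,-0.26,0.75,0,0],
    [0,0,0,-0.32,0.9,0,0],
    [0,0,0,-0.35,1,0,0],
    [0,0,0,-0.35,1,0,0]
  ]
}}

```text
time: 5.48
eef_pos: [0.4496, -0.3663, 0.2655]
ee_rot: [1.0, -0.026, -0.001, -0.001]
ft_force: [-0.9, 1.2, -3.8]
gripper_width: 0.172
gripper_force: 59.2
```

Call:
{"op": "jog_arm", "data": {
  "targets": [
    [0,0,0,0,0,0.25,0],
    [0,0,0,0,0,0.5,0],
    [0,0,0,0,0,0.7,0],
    [0,0,0,0,0,0.85,0],
    [0,0,0,0,0,0.93,0],
    [0,0,0,0,0,0.93,0]
  ]
}}

```text
time: 6.22
eef_pos: [0.4507, -0.3651, 0.1276]
ee_rot: [1.0, -0.025, 0.0, -0.0]
ft_force: [-0.6, -0.5, -4.3]
gripper_width: 0.175
gripper_force: 59.9
```

Run:
```python
from h import *
print(read_state()['ft_force'])
a=grab_frame('top')['color'];cv2.imwrite('pics/t1_raw.png',a)
b=grab_frame('side')['color'];cv2.imwrite('pics/s1_raw.png',b)
r=lambda x,s:cv2.resize(x,None,fx=s,fy=s,interpolation=2)
cv2.imwrite('pics/t1.png',r(a[130:300,150:410],3))
cv2.imwrite('pics/s1.png',r(b,1.5))
```

```text
[-0.56193676 -0.4681589  -4.29429907]
```

View pics/t1.png

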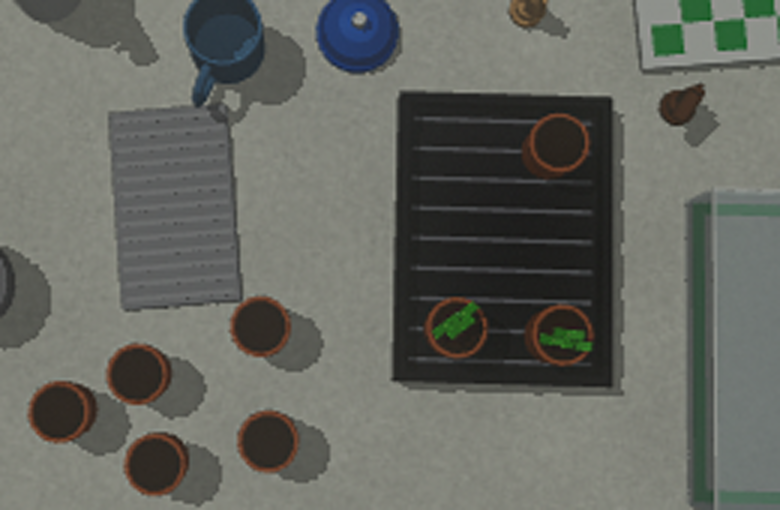

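View pics/s1.png

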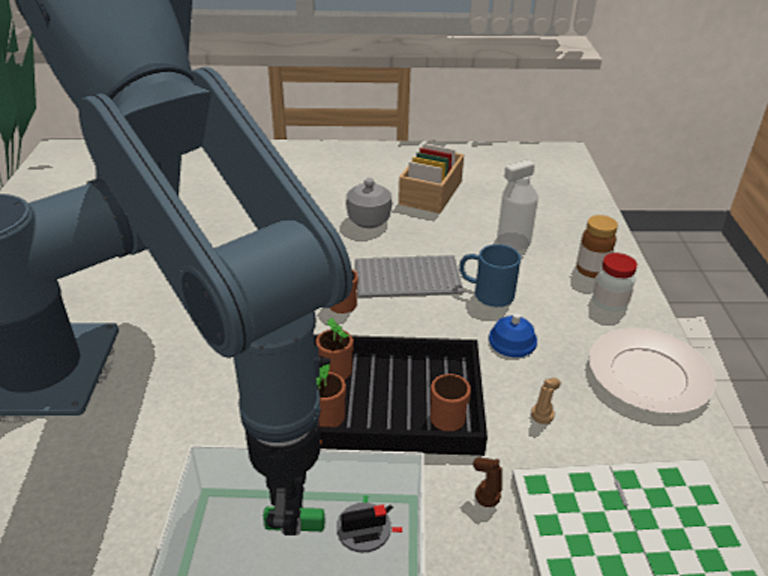

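The lid is held just above the table on the right. The tray shows one sown pot at (559,143) and two sprouts at (457,328) and (563,335). Next I'll release the lid, lift clear and compute positions.

Call:
{"op": "jog_arm", "data": {
  "targets": [
    [0,0,0,0,0,0.007,0],
    [0,0,0,0,0,0.007,0],
    [0,0,0,0,0,0.007,1],
    [0,0,0,0,0,0.007,1],
    [0,0,0,0,0,0.007,1],
    [0,0,0,0,0,0.007,1],
    [0,0,0,0,0,0.007,1],
    [0,0,0,0,0,-0.3,1],
    [0,0,0,0,0,-0.8,1],
    [0,0,0,0,0,-0.8,1]
  ]
}}

```text
time: 7.58
eef_pos: [0.4516, -0.3677, 0.2524]
ee_rot: [1.0, -0.025, 0.003, 0.003]
ft_force: [0.3, -0.0, -0.4]
gripper_width: 1.0
gripper_force: 0.0
```

```bash
cat >> h.py <<'E'
YAW=-.05
def mv(a,b):
    "world shift a->b in jog units at tool yaw -0.05"
    d=(np.array(b)-np.array(a))/.15; c,s=np.cos(YAW),np.sin(YAW)
    return np.round([d[0]*c+d[1]*s, d[0]*s-d[1]*c, -d[2]] if len(d)>2 else [d[0]*c+d[1]*s, d[0]*s-d[1]*c],3)
E
python3 - <<'E'
from h import *
g=lambda x,y,z:pix2w('top',150+x/3,130+y/3,z)
c=[g(401,92,.04),g(611,98,.04),g(612,386,.04),g(392,380,.04)];print('tray',np.round(c,3),np.mean(c,0).round(4),np.hypot(*(c[0]-c[3])[:2]),np.hypot(*(c[0]-c[1])[:2]),[np.arctan2(*(c[0]-c[3])[[1,0]]),np.arctan2(*(c[1]-c[2])[[1,0]])])
for n,x,y,z in(('s1',457,328,.078),('s2',563,335,.078),('w',559,143,.078),('A',261,326,.066),('B',139,375,.066),('C',61,411,.066),('D',156,464,.066),('E',268,442,.066)):print(n,g(x,y,z).round(3))
T=np.mean(c,0)[:2]; r=np.array([[np.cos(YAW),-np.sin(YAW)],[np.sin(YAW),np.cos(YAW)]])
for x in(-.088,0,.088):
  for y in(-.05,.05):print('slot',x,y,(T+r@[x,y]).round(4))
for n,u,v in(('s2',326/1.5,384/1.5),('s1',335/1.5,342/1.5),('w',450/1.5,384/1.5)):print(n,pix2w('side',u,v,.078))
print(read_state()['eef_pos'])
E
```

```text
tray [[ 0.715  0.025  0.04 ]
 [ 0.705 -0.182  0.04 ]
 [ 0.423 -0.17   0.04 ]
 [ 0.434  0.042  0.04 ]] [ 0.5691 -0.0714  0.04  ] 0.2815363136015275 0.20712364567907096 [np.float64(-0.059369756992313436), np.float64(-0.04344144753740756)]
s1 [ 0.481 -0.018  0.078]
s2 [ 0.473 -0.118  0.078]
w [ 0.655 -0.122  0.078]
A [0.487 0.166 0.066]
B [0.444 0.281 0.066]
C [0.412 0.354 0.066]
D [0.361 0.266 0.066]
E [0.379 0.161 0.066]
slot -0.088 -0.05 [ 0.4787 -0.1169]
slot -0.088 0.05 [ 0.4837 -0.017 ]
slot 0 -0.05 [ 0.5666 -0.1213]
slot 0 0.05 [ 0.5716 -0.0214]
slot 0.088 -0.05 [ 0.6545 -0.1257]
slot 0.088 0.05 [ 0.6595 -0.0258]
s2 [ 0.47574611 -0.11540731  0.078     ]
s1 [ 0.4852944  -0.02392932  0.078     ]
w [ 0.65726169 -0.11605643  0.078     ]
[ 0.4516258  -0.36771883  0.25242435]
```

Call:
{"op": "jog_arm", "data": {
  "targets": [
    [0,0,0,0.04,-0.84,0,1],
    [0,0,0,0.04,-0.84,0,1],
    [0,0,0,0.04,-0.84,0,1],
    [0,0,0,0.04,-0.84,0,1]
  ]
}}

```text
time: 8.07
eef_pos: [0.4624, -0.2404, 0.247]
ee_rot: [1.0, -0.025, -0.0, 0.0]
ft_force: [-0.6, -0.4, -0.5]
gripper_width: 0.998
gripper_force: 0.0
```

Call:
{"op": "jog_arm", "data": {
  "targets": [
    [0,0,0,0.04,-0.83,0,1],
    [0,0,0,0.04,-0.83,0.2,1],
    [0,0,0,0.04,-0.83,0.4,1],
    [0,0,0,0.04,-0.83,0.4,1],
    [0,0,0,0.04,-0.83,0.4,1]
  ]
}}

```text
time: 8.7
eef_pos: [0.4754, -0.1182, 0.1881]
ee_rot: [1.0, -0.026, 0.0, 0.0]
ft_force: [0.3, -0.5, 0.3]
gripper_width: 1.001
gripper_force: 0.0
```

Call:
{"op": "jog_arm", "data": {
  "targets": [
    [0,0,0,0,0,0.35,1],
    [0,0,0,0,0,0.6,1],
    [0,0,0,0,0,0.76,1],
    [0,0,0,0,0,0.76,1],
    [0,0,0,0,0,0.76,0],
    [0,0,0,0,0,0.76,0],
    [0,0,0,0,0,0.76,0],
    [0,0,0,0,0,0.76,0],
    [0,0,0,0,0,0.76,0]
  ]
}}

```text
time: 9.82
eef_pos: [0.476, -0.1174, 0.0754]
ee_rot: [1.0, -0.025, 0.002, 0.001]
ft_force: [-0.6, -0.7, 5.1]
gripper_width: 0.656
gripper_force: 63.2
```

Call:
{"op": "jog_arm", "data": {
  "targets": [
    [0,0,0,0,0,-0.15,0],
    [0,0,0,0,0,-0.45,0],
    [0,0,0,0,0,-0.87,0],
    [0,0,0,0,0,-0.87,0],
    [0,0,0,0,0,-0.87,0]
  ]
}}

```text
time: 10.45
eef_pos: [0.4745, -0.1163, 0.2043]
ee_rot: [1.0, -0.025, 0.0, 0.0]
ft_force: [-0.9, -0.1, -1.7]
gripper_width: 0.661
gripper_force: 64.3
```

Call:
{"op": "jog_arm", "data": {
  "targets": [
    [0,0,0,0.15,-0.35,0,0],
    [0,0,0,0.3,-0.7,0,0],
    [0,0,0,0.358,-0.846,0,0],
    [0,0,0,0.358,-0.846,0,0]
  ]
}}

```text
time: 10.95
eef_pos: [0.5339, 0.0094, 0.2017]
ee_rot: [1.0, -0.024, -0.002, -0.0]
ft_force: [-0.7, 0.1, -1.2]
gripper_width: 0.666
gripper_force: 64.7
```

Call:
{"op": "jog_arm", "data": {
  "targets": [
    [0,0,0,0.15,-0.35,0,0],
    [0,0,0,0.3,-0.7,0,0],
    [0,0,0,0.358,-0.846,0,0],
    [0,0,0,0.358,-0.846,0,0]
  ]
}}

```text
time: 11.45
eef_pos: [0.5942, 0.132, 0.2024]
ee_rot: [1.0, -0.024, -0.001, 0.0]
ft_force: [0.4, -0.5, -2.3]
gripper_width: 0.657
gripper_force: 64.9
```

Call:
{"op": "jog_arm", "data": {
  "targets": [
    [0,0,0,0.15,-0.35,0,0],
    [0,0,0,0.3,-0.7,0,0],
    [0,0,0,0.358,-0.846,0,0],
    [0,0,0,0.358,-0.846,0,0],
    [0,0,0,0.358,-0.846,0,0]
  ]
}}

```text
time: 12.08
eef_pos: [0.6541, 0.2534, 0.2033]
ee_rot: [1.0, -0.026, -0.001, 0.001]
ft_force: [-0.2, -0.2, -1.7]
gripper_width: 0.654
gripper_force: 65.0
```

Call:
{"op": "jog_arm", "data": {
  "targets": [
    [0,0,0,0,0,0.3,0],
    [0,0,0,0,0,0.6,0],
    [0,0,0,0,0,0.78,0],
    [0,0,0,0,0,0.86,0],
    [0,0,0,0,0,0.88,0],
    [0,0,0,0,0,0.88,0]
  ]
}}

```text
time: 12.82
eef_pos: [0.6555, 0.2554, 0.0733]
ee_rot: [1.0, -0.025, 0.001, -0.0]
ft_force: [-0.5, 0.2, -2.4]
gripper_width: 0.654
gripper_force: 65.0
```

Call:
{"op": "jog_arm", "data": {
  "targets": [
    [0,0,0,0,0,0.01,0],
    [0,0,0,0,0,0.015,0],
    [0,0,0,0,0,0.015,1],
    [0,0,0,0,0,0.015,1],
    [0,0,0,0,0,0.015,1],
    [0,0,0,0,0,0.015,1],
    [0,0,0,0,0,-0.3,1],
    [0,0,0,0,0,-0.7,1],
    [0,0,0,0,0,-0.87,1],
    [0,0,0,0,0,-0.87,1]
  ]
}}

```text
time: 14.08
eef_pos: [0.6561, 0.2561, 0.2056]
ee_rot: [1.0, -0.025, 0.003, -0.001]
ft_force: [-0.1, -0.5, -0.1]
gripper_width: 0.997
gripper_force: 0.0
```

Call:
{"op": "jog_arm", "data": {
  "targets": [
    [0,0,0,-0.53,0.94,0,1],
    [0,0,0,-0.53,0.94,0,1],
    [0,0,0,-0.53,0.94,0,1],
    [0,0,0,-0.53,0.94,0,1]
  ]
}}

```text
time: 14.58
eef_pos: [0.566, 0.1169, 0.2006]
ee_rot: [1.0, -0.027, -0.002, 0.0]
ft_force: [0.2, 0.7, 0.2]
gripper_width: 0.999
gripper_force: 0.0
```

Call:
{"op": "jog_arm", "data": {
  "targets": [
    [0,0,0,-0.53,0.94,0,1],
    [0,0,0,-0.53,0.94,0,1],
    [0,0,0,-0.53,0.94,0,1],
    [0,0,0,-0.53,0.94,0,1],
    [0,0,0,-0.53,0.94,0,1]
  ]
}}

```text
time: 15.2
eef_pos: [0.4823, -0.0173, 0.2018]
ee_rot: [1.0, -0.025, -0.0, -0.0]
ft_force: [-0.1, 0.9, 0.3]
gripper_width: 0.996
gripper_force: 0.0
```

Call:
{"op": "jog_arm", "data": {
  "targets": [
    [0,0,0,0,0,0.3,1],
    [0,0,0,0,0,0.6,1],
    [0,0,0,0,0,0.84,1],
    [0,0,0,0,0,0.84,1],
    [0,0,0,0,0,0.84,0],
    [0,0,0,0,0,0.84,0],
    [0,0,0,0,0,0.84,0],
    [0,0,0,0,0,0.84,0],
    [0,0,0,0,0,0.84,0]
  ]
}}

```text
time: 16.32
eef_pos: [0.4834, -0.0179, 0.0783]
ee_rot: [1.0, -0.025, 0.002, 0.0]
ft_force: [-0.3, 3.5, 6.7]
gripper_width: 0.655
gripper_force: 64.0
```

Call:
{"op": "jog_arm", "data": {
  "targets": [
    [0,0,0,0,0,-0.15,0],
    [0,0,0,0,0,-0.45,0],
    [0,0,0,0,0,-0.8,0],
    [0,0,0,0,0,-0.8,0]
  ]
}}

```text
time: 16.82
eef_pos: [0.4846, -0.0187, 0.2013]
ee_rot: [1.0, -0.025, 0.005, 0.001]
ft_force: [-0.6, 0.5, -2.2]
gripper_width: 0.662
gripper_force: 64.1
```

Call:
{"op": "jog_arm", "data": {
  "targets": [
    [0,0,0,0.1,-0.35,0,0],
    [0,0,0,0.19,-0.7,0,0],
    [0,0,0,0.23,-0.9,0,0],
    [0,0,0,0.23,-0.9,0,0]
  ]
}}

```text
time: 17.32
eef_pos: [0.5225, 0.1171, 0.1953]
ee_rot: [1.0, -0.024, -0.001, -0.0]
ft_force: [0.1, 0.1, -2.2]
gripper_width: 0.66
gripper_force: 64.5
```

Call:
{"op": "jog_arm", "data": {
  "targets": [
    [0,0,0,0.1,-0.35,0,0],
    [0,0,0,0.19,-0.7,0,0],
    [0,0,0,0.23,-0.9,0,0],
    [0,0,0,0.23,-0.9,0,0],
    [0,0,0,0.23,-0.9,0,0]
  ]
}}

```text
time: 17.95
eef_pos: [0.5636, 0.247, 0.1956]
ee_rot: [1.0, -0.025, -0.001, 0.001]
ft_force: [-0.1, -0.7, -1.4]
gripper_width: 0.661
gripper_force: 64.7
```

Call:
{"op": "jog_arm", "data": {
  "targets": [
    [0,0,0,0,0,0.3,0],
    [0,0,0,0,0,0.6,0],
    [0,0,0,0,0,0.75,0],
    [0,0,0,0,0,0.82,0],
    [0,0,0,0,0,0.825,0],
    [0,0,0,0,0,0.83,0]
  ]
}}

```text
time: 18.7
eef_pos: [0.5638, 0.2466, 0.0744]
ee_rot: [1.0, -0.026, -0.0, 0.001]
ft_force: [-6.5, -2.6, 14.9]
gripper_width: 0.661
gripper_force: 65.8
```

Call:
{"op": "jog_arm", "data": {
  "targets": [
    [0,0,0,0,0,0,1],
    [0,0,0,0,0,0,1],
    [0,0,0,0,0,0,1],
    [0,0,0,0,0,0,1],
    [0,0,0,0,0,-0.3,1],
    [0,0,0,0,0,-0.7,1],
    [0,0,0,0,0,-0.85,1],
    [0,0,0,0,0,-0.85,1]
  ]
}}

```text
time: 19.7
eef_pos: [0.5653, 0.2487, 0.2015]
ee_rot: [1.0, -0.025, 0.002, -0.001]
ft_force: [-0.6, -0.0, -0.7]
gripper_width: 1.003
gripper_force: 0.0
```

Run:
```python
from h import *
print(read_state()['eef_pos'])
a=grab_frame('top')['color'];cv2.imwrite('pics/t2_raw.png',a)
b=grab_frame('side')['color'];cv2.imwrite('pics/s2_raw.png',b)
r=lambda x,s:cv2.resize(x,None,fx=s,fy=s,interpolation=2)
A=r(a[130:300,150:390],2.2);B=r(b[140:310,170:350],2.2)
cv2.imwrite('pics/j2.png',r(np.hstack([A,B]),.86))
```

```text
[0.56534206 0.24865615 0.20152904]
```

View pics/j2.png

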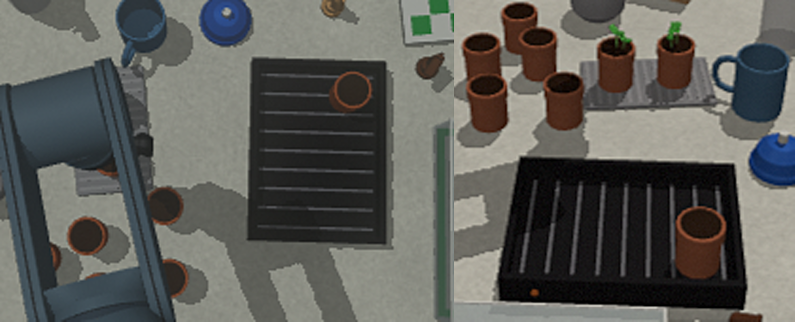

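Both sprouts now stand upright on the stand, and the loose sown pots haven't moved. Next is pot A.

Call:
{"op": "jog_arm", "data": {
  "targets": [
    [0,0,0,-0.489,0.569,0,1],
    [0,0,0,-0.489,0.569,0,1],
    [0,0,0,-0.489,0.569,0,1],
    [0,0,0,-0.489,0.569,0.3,1],
    [0,0,0,-0.489,0.569,0.6,1],
    [0,0,0,-0.489,0.569,0.913,1],
    [0,0,0,-0.489,0.569,0.913,1]
  ]
}}

```text
time: 20.68
eef_pos: [0.4834, 0.1666, 0.0581]
ee_rot: [1.0, -0.025, -0.005, 0.001]
ft_force: [-0.9, 0.4, 0.4]
gripper_width: 1.001
gripper_force: 0.0
```

Call:
{"op": "jog_arm", "data": {
  "targets": [
    [0,0,0,0,0,0,0],
    [0,0,0,0,0,0,0],
    [0,0,0,0,0,0,0],
    [0,0,0,0,0,0,0],
    [0,0,0,0,0,-0.15,0],
    [0,0,0,0,0,-0.45,0],
    [0,0,0,0,0,-0.8,0],
    [0,0,0,0,0,-0.8,0]
  ]
}}

```text
time: 21.68
eef_pos: [0.4894, 0.1671, 0.1873]
ee_rot: [1.0, -0.025, 0.005, -0.001]
ft_force: [0.6, -0.0, -1.5]
gripper_width: 0.664
gripper_force: 64.3
```

Call:
{"op": "jog_arm", "data": {
  "targets": [
    [0,0,0,0.25,0.25,0,0],
    [0,0,0,0.5,0.5,0,0],
    [0,0,0,0.607,0.61,0,0],
    [0,0,0,0.607,0.61,0,0]
  ]
}}

```text
time: 22.18
eef_pos: [0.5731, 0.0695, 0.1812]
ee_rot: [1.0, -0.026, -0.001, -0.0]
ft_force: [-0.2, 0.5, -0.8]
gripper_width: 0.659
gripper_force: 64.4
```

Call:
{"op": "jog_arm", "data": {
  "targets": [
    [0,0,0,0.25,0.25,0,0],
    [0,0,0,0.5,0.5,0,0],
    [0,0,0,0.607,0.61,0,0],
    [0,0,0,0.607,0.61,0,0],
    [0,0,0,0.607,0.61,0,0]
  ]
}}

```text
time: 22.8
eef_pos: [0.6579, -0.0235, 0.1818]
ee_rot: [1.0, -0.025, -0.001, -0.001]
ft_force: [0.3, 1.0, -1.6]
gripper_width: 0.659
gripper_force: 64.4
```

Call:
{"op": "jog_arm", "data": {
  "targets": [
    [0,0,0,0,0,0.3,0],
    [0,0,0,0,0,0.55,0],
    [0,0,0,0,0,0.68,0],
    [0,0,0,0,0,0.715,0],
    [0,0,0,0,0,0.725,0],
    [0,0,0,0,0,0.725,0]
  ]
}}

```text
time: 23.55
eef_pos: [0.6574, -0.0221, 0.0762]
ee_rot: [1.0, -0.024, -0.001, -0.001]
ft_force: [-8.7, 2.5, 13.2]
gripper_width: 0.66
gripper_force: 66.8
```

Call:
{"op": "jog_arm", "data": {
  "targets": [
    [0,0,0,0,0,0,1],
    [0,0,0,0,0,0,1],
    [0,0,0,0,0,0,1],
    [0,0,0,0,0,0,1],
    [0,0,0,0,0,-0.3,1],
    [0,0,0,0,0,-0.7,1],
    [0,0,0,0,0,-0.8,1],
    [0,0,0,0,0,-0.8,1]
  ]
}}

```text
time: 24.55
eef_pos: [0.6599, -0.0254, 0.1948]
ee_rot: [1.0, -0.025, 0.001, 0.0]
ft_force: [0.2, 0.1, -0.4]
gripper_width: 0.997
gripper_force: 0.0
```

Call:
{"op": "jog_arm", "data": {
  "targets": [
    [0,0,0,-0.96,-0.571,0,1],
    [0,0,0,-0.96,-0.571,0,1],
    [0,0,0,-0.96,-0.571,0,1],
    [0,0,0,-0.96,-0.571,0,1]
  ]
}}

```text
time: 25.05
eef_pos: [0.5158, 0.0693, 0.1914]
ee_rot: [1.0, -0.024, -0.003, -0.0]
ft_force: [0.7, -0.0, -0.5]
gripper_width: 0.999
gripper_force: 0.0
```

Run:
```python
from h import *
a=grab_frame('top')['color'];cv2.imwrite('pics/t3_raw.png',a)
b=grab_frame('side')['color']
r=lambda x,s:cv2.resize(x,None,fx=s,fy=s,interpolation=2)
A=r(a[130:300,150:390],2.2);B=r(b[140:310,170:350],2.2)
cv2.imwrite('pics/j3.png',r(np.hstack([A,B]),.86))
```

```text
(no output)
```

View pics/j3.png

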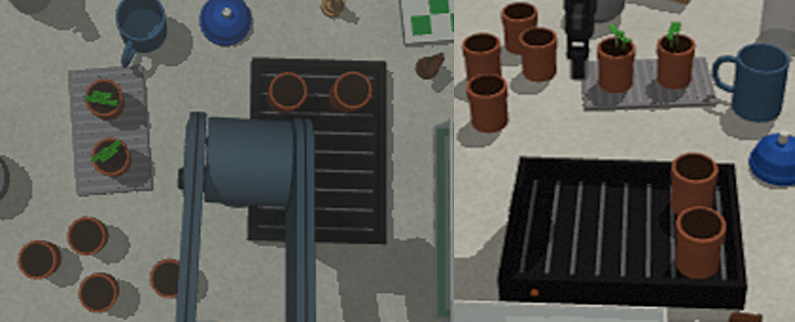

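Pot A is upright in the tray beside the existing sown pot. The remaining loose pots B (87,236), C (39,259), D (98,292) and E (167,278) are unmoved. Next is E.

Call:
{"op": "jog_arm", "data": {
  "targets": [
    [0,0,0,-0.945,-0.571,0,1],
    [0,0,0,-0.945,-0.571,0,1],
    [0,0,0,-0.945,-0.571,0,1],
    [0,0,0,-0.945,-0.571,0.3,1],
    [0,0,0,-0.945,-0.571,0.6,1],
    [0,0,0,-0.945,-0.571,0.873,1],
    [0,0,0,-0.945,-0.571,0.873,1]
  ]
}}

```text
time: 26.02
eef_pos: [0.381, 0.1594, 0.0599]
ee_rot: [1.0, -0.026, -0.004, 0.001]
ft_force: [0.1, 0.6, -0.0]
gripper_width: 0.998
gripper_force: 0.0
```

Call:
{"op": "jog_arm", "data": {
  "targets": [
    [0,0,0,0,0,0,0],
    [0,0,0,0,0,0,0],
    [0,0,0,0,0,0,0],
    [0,0,0,0,0,0,0],
    [0,0,0,0,0,-0.15,0],
    [0,0,0,0,0,-0.45,0],
    [0,0,0,0,0,-0.8,0],
    [0,0,0,0,0,-0.8,0]
  ]
}}

```text
time: 27.02
eef_pos: [0.3855, 0.1607, 0.1873]
ee_rot: [1.0, -0.025, 0.005, -0.001]
ft_force: [0.0, -0.6, -1.4]
gripper_width: 0.658
gripper_force: 64.3
```

Call:
{"op": "jog_arm", "data": {
  "targets": [
    [0,0,0,0.25,0.22,0,0],
    [0,0,0,0.55,0.47,0,0],
    [0,0,0,0.665,0.572,0,0],
    [0,0,0,0.665,0.572,0,0]
  ]
}}

```text
time: 27.52
eef_pos: [0.4781, 0.0686, 0.1819]
ee_rot: [1.0, -0.026, -0.001, -0.0]
ft_force: [-0.2, 0.4, -1.8]
gripper_width: 0.657
gripper_force: 64.5
```

Call:
{"op": "jog_arm", "data": {
  "targets": [
    [0,0,0,0.25,0.22,0,0],
    [0,0,0,0.55,0.47,0,0],
    [0,0,0,0.665,0.572,0,0],
    [0,0,0,0.665,0.572,0,0],
    [0,0,0,0.665,0.572,0,0]
  ]
}}

```text
time: 28.15
eef_pos: [0.5715, -0.0195, 0.1821]
ee_rot: [1.0, -0.025, -0.001, -0.001]
ft_force: [-0.4, -0.4, -1.1]
gripper_width: 0.659
gripper_force: 64.6
```

Call:
{"op": "jog_arm", "data": {
  "targets": [
    [0,0,0,0,0,0.3,0],
    [0,0,0,0,0,0.55,0],
    [0,0,0,0,0,0.68,0],
    [0,0,0,0,0,0.71,0],
    [0,0,0,0,0,0.715,0],
    [0,0,0,0,0,0.715,0]
  ]
}}

```text
time: 28.9
eef_pos: [0.5707, -0.0191, 0.0768]
ee_rot: [1.0, -0.024, -0.002, -0.001]
ft_force: [-5.2, 1.4, 8.5]
gripper_width: 0.657
gripper_force: 65.7
```

Call:
{"op": "jog_arm", "data": {
  "targets": [
    [0,0,0,0,0,0,1],
    [0,0,0,0,0,0,1],
    [0,0,0,0,0,0,1],
    [0,0,0,0,0,0,1],
    [0,0,0,0,0,-0.3,1],
    [0,0,0,0,0,-0.7,1],
    [0,0,0,0,0,-0.8,1],
    [0,0,0,0,0,-0.8,1]
  ]
}}

```text
time: 29.9
eef_pos: [0.5737, -0.0214, 0.1963]
ee_rot: [1.0, -0.025, 0.001, 0.0]
ft_force: [-0.7, 0.6, -1.2]
gripper_width: 1.0
gripper_force: 0.0
```

Call:
{"op": "jog_arm", "data": {
  "targets": [
    [0,0,0,-0.475,-0.985,0,1],
    [0,0,0,-0.475,-0.985,0,1],
    [0,0,0,-0.475,-0.985,0,1],
    [0,0,0,-0.475,-0.985,0,1]
  ]
}}

```text
time: 30.4
eef_pos: [0.5067, 0.1322, 0.193]
ee_rot: [1.0, -0.023, -0.003, -0.0]
ft_force: [-1.1, 0.6, -0.1]
gripper_width: 1.003
gripper_force: 0.0
```

Run:
```python
from h import *
a=grab_frame('top')['color'];cv2.imwrite('pics/t4_raw.png',a)
b=grab_frame('side')['color'];cv2.imwrite('pics/s4_raw.png',b)
p=cv2.imread('pics/s2_raw.png');q=cv2.imread('pics/t1_raw.png')
# change at pot positions vs earlier frames (mean abs diff around each collar)
for n,w in(('B',(.444,.281,.066)),('C',(.412,.354,.066)),('D',(.361,.266,.066))):
    for cam,x,y in(('side',b,p),('top',a,q)):
        u,v=w2pix(cam,w).astype(int);s=np.s_[v-6:v+12,u-10:u+10]
        print(n,cam,cv2.absdiff(x[s],y[s]).mean().round(1))
```

```text
B side 6.3
B top 5.8
C side 3.4
C top 2.9
D side 66.1
D top 51.8
```

Run:
```python
from h import *
a=cv2.imread('pics/t4_raw.png');b=cv2.imread('pics/s4_raw.png')
r=lambda x,s:cv2.resize(x,None,fx=s,fy=s,interpolation=2)
A=r(a[130:300,150:390],2.2);B=r(b[140:310,170:350],2.2)
cv2.imwrite('pics/j4.png',r(np.hstack([A,B]),.86))
```

```text
(no output)
```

View pics/j4.png

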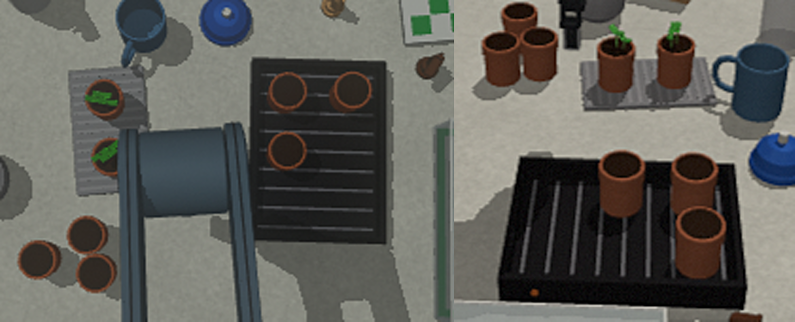

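Pot D was knocked to about (97,272) and is now close to B. A tray pot sits at (287,150), so three sown pots are in. I'll relocate D by template matching.

Run:
```python
from h import *
q=cv2.imread('pics/t1_raw.png');a=cv2.imread('pics/t4_raw.png')
for n,w in(('B',(.444,.281,.066)),('C',(.412,.354,.066)),('D',(.361,.266,.066))):
    f=w2pix('top',w);u,v=np.round(f).astype(int)
    t=cv2.resize(q[v-11:v+11,u-11:u+11],None,fx=4,fy=4,interpolation=2);i=cv2.resize(a[v-30:v+25,u-25:u+25],None,fx=4,fy=4,interpolation=2)
    m=cv2.matchTemplate(i,t,cv2.TM_CCOEFF_NORMED);_,s,_,l=cv2.minMaxLoc(m)
    du,dv=l[0]/4-14,l[1]/4-19;print(n,s,du,dv,pix2w('top',f[0]+du,f[1]+dv,.066).round(3))
print(read_state()['eef_pos'])
```

```text
B 0.9618673920631409 0.0 -0.5 [0.445 0.281 0.066]
C 0.9988198280334473 0.0 0.0 [0.412 0.354 0.066]
D 0.9262567758560181 -1.25 -10.25 [0.389 0.269 0.066]
[0.50858349 0.12996456 0.19369429]
```

Call:
{"op": "jog_arm", "data": {
  "targets": [
    [0,0,0,-0.832,-0.873,0,0.85],
    [0,0,0,-0.832,-0.873,0,0.85],
    [0,0,0,-0.832,-0.873,0,0.85],
    [0,0,0,-0.832,-0.873,0,0.85]
  ]
}}

```text
time: 31.0
eef_pos: [0.3892, 0.2681, 0.1945]
ee_rot: [1.0, -0.023, -0.001, 0.0]
ft_force: [0.1, 0.5, 0.5]
gripper_width: 0.85
gripper_force: 0.0
```

Call:
{"op": "jog_arm", "data": {
  "targets": [
    [0,0,0,0,0,0.3,0.85],
    [0,0,0,0,0,0.6,0.85],
    [0,0,0,0,0,0.8,0.85],
    [0,0,0,0,0,0.873,0.85],
    [0,0,0,0,0,0.873,0.85]
  ]
}}

```text
time: 31.62
eef_pos: [0.392, 0.266, 0.0639]
ee_rot: [1.0, -0.026, -0.001, 0.0]
ft_force: [-0.2, 0.0, 0.2]
gripper_width: 0.846
gripper_force: 0.0
```

Call:
{"op": "jog_arm", "data": {
  "targets": [
    [0,0,0,0,0,0,0],
    [0,0,0,0,0,0,0],
    [0,0,0,0,0,0,0],
    [0,0,0,0,0,0,0],
    [0,0,0,0,0,-0.15,0],
    [0,0,0,0,0,-0.45,0],
    [0,0,0,0,0,-0.8,0],
    [0,0,0,0,0,-0.8,0],
    [0,0,0,0,0,-0.8,0]
  ]
}}

```text
time: 32.75
eef_pos: [0.3907, 0.2668, 0.1842]
ee_rot: [1.0, -0.025, -0.0, 0.0]
ft_force: [-0.4, 0.0, -2.2]
gripper_width: 0.658
gripper_force: 64.5
```

Call:
{"op": "jog_arm", "data": {
  "targets": [
    [0,0,0,0.13,0.35,0,0],
    [0,0,0,0.27,0.7,0,0],
    [0,0,0,0.359,0.93,0,0],
    [0,0,0,0.359,0.93,0,0]
  ]
}}

```text
time: 33.25
eef_pos: [0.4378, 0.1227, 0.1827]
ee_rot: [1.0, -0.027, -0.002, 0.0]
ft_force: [-0.5, 0.8, -2.6]
gripper_width: 0.661
gripper_force: 64.7
```

Call:
{"op": "jog_arm", "data": {
  "targets": [
    [0,0,0,0.13,0.35,0,0],
    [0,0,0,0.27,0.7,0,0],
    [0,0,0,0.359,0.93,0,0],
    [0,0,0,0.359,0.93,0,0],
    [0,0,0,0.359,0.93,0,0]
  ]
}}

```text
time: 33.88
eef_pos: [0.4838, -0.0159, 0.1833]
ee_rot: [1.0, -0.025, -0.002, -0.001]
ft_force: [0.5, 0.4, -2.0]
gripper_width: 0.66
gripper_force: 65.0
```

Call:
{"op": "jog_arm", "data": {
  "targets": [
    [0,0,0,0,0,0.3,0],
    [0,0,0,0,0,0.55,0],
    [0,0,0,0,0,0.68,0],
    [0,0,0,0,0,0.71,0],
    [0,0,0,0,0,0.715,0],
    [0,0,0,0,0,0.715,0]
  ]
}}

```text
time: 34.62
eef_pos: [0.4828, -0.0148, 0.0783]
ee_rot: [1.0, -0.024, -0.002, -0.001]
ft_force: [-8.1, 2.3, 14.8]
gripper_width: 0.658
gripper_force: 66.9
```

Call:
{"op": "jog_arm", "data": {
  "targets": [
    [0,0,0,0,0,0,1],
    [0,0,0,0,0,0,1],
    [0,0,0,0,0,0,1],
    [0,0,0,0,0,0,1],
    [0,0,0,0,0,-0.3,1],
    [0,0,0,0,0,-0.7,1],
    [0,0,0,0,0,-0.8,1],
    [0,0,0,0,0,-0.8,1]
  ]
}}

```text
time: 35.62
eef_pos: [0.4854, -0.0172, 0.1979]
ee_rot: [1.0, -0.025, 0.001, 0.0]
ft_force: [-0.8, -0.7, -0.1]
gripper_width: 1.003
gripper_force: 0.0
```

Call:
{"op": "jog_arm", "data": {
  "targets": [
    [0,0,0,-0.178,-0.986,0,1],
    [0,0,0,-0.178,-0.986,0,1],
    [0,0,0,-0.178,-0.986,0,1],
    [0,0,0,-0.178,-0.986,0,1]
  ]
}}

```text
time: 36.12
eef_pos: [0.464, 0.1334, 0.195]
ee_rot: [1.0, -0.023, -0.002, 0.0]
ft_force: [-0.2, -0.6, -0.1]
gripper_width: 1.0
gripper_force: 0.0
```

Run:
```python
from h import *
a=grab_frame('top')['color'];cv2.imwrite('pics/t5_raw.png',a)
b=grab_frame('side')['color'];cv2.imwrite('pics/s5_raw.png',b)
r=lambda x,s:cv2.resize(x,None,fx=s,fy=s,interpolation=2)
A=r(a[130:300,150:390],2.2);B=r(b[140:310,170:350],2.2)
cv2.imwrite('pics/j5.png',r(np.hstack([A,B]),.86))
print(read_state()['eef_pos'])
```

```text
[0.46493036 0.13157955 0.19565612]
```

View pics/j5.png

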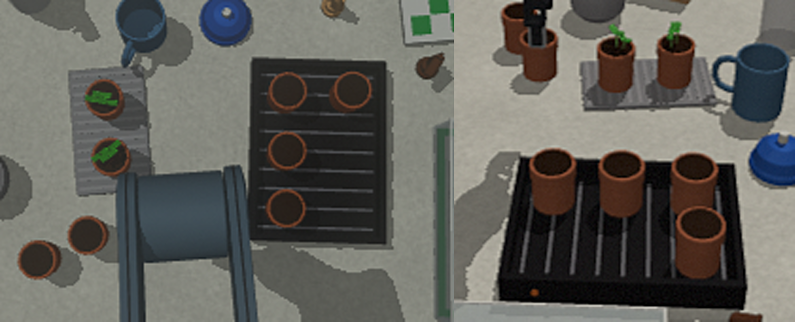

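Four sown pots are upright in the tray. B is still at (88,236) and C at (39,259). I'll pick B with the wrist turned away from C.

Call:
{"op": "jog_arm", "data": {
  "targets": [
    [0,0,0.12,-0.176,-0.982,0,0.9],
    [0,0,0.12,-0.176,-0.982,0,0.9],
    [0,0,0.12,-0.176,-0.982,0,0.9],
    [0,0,0.12,-0.176,-0.982,0,0.9],
    [0,0,0.12,-0.176,-0.982,0,0.9]
  ]
}}

```text
time: 36.85
eef_pos: [0.447, 0.2791, 0.1965]
ee_rot: [0.977, -0.212, -0.0, 0.001]
ft_force: [0.9, -0.4, -0.7]
gripper_width: 0.898
gripper_force: 0.0
```

Call:
{"op": "jog_arm", "data": {
  "targets": [
    [0,0,0,0,0,0.3,0.9],
    [0,0,0,0,0,0.6,0.9],
    [0,0,0,0,0,0.8,0.9],
    [0,0,0,0,0,0.88,0.9],
    [0,0,0,0,0,0.88,0.9]
  ]
}}

```text
time: 37.48
eef_pos: [0.447, 0.2793, 0.0649]
ee_rot: [0.977, -0.213, -0.0, 0.0]
ft_force: [-0.1, 0.9, -0.6]
gripper_width: 0.9
gripper_force: 0.0
```

Call:
{"op": "jog_arm", "data": {
  "targets": [
    [0,0,0,0,0,0,0],
    [0,0,0,0,0,0,0],
    [0,0,0,0,0,0,0],
    [0,0,0,0,0,0,0],
    [0,0,0,0,0,-0.15,0],
    [0,0,0,0,0,-0.45,0],
    [0,0,0,0,0,-0.8,0],
    [0,0,-0.12,0,0,-0.8,0],
    [0,0,-0.12,0,0,-0.8,0],
    [0,0,-0.12,0,0,-0.8,0]
  ]
}}

```text
time: 38.72
eef_pos: [0.4465, 0.2805, 0.1858]
ee_rot: [1.0, -0.026, 0.0, -0.0]
ft_force: [-0.2, -0.5, -1.9]
gripper_width: 0.656
gripper_force: 64.2
```

Call:
{"op": "jog_arm", "data": {
  "targets": [
    [0,0,0,0.04,0.35,0,0],
    [0,0,0,0.08,0.7,0,0],
    [0,0,0,0.116,0.878,0,0],
    [0,0,0,0.116,0.878,0,0]
  ]
}}

```text
time: 39.22
eef_pos: [0.4577, 0.1465, 0.1854]
ee_rot: [1.0, -0.028, 0.0, 0.0]
ft_force: [0.8, 0.3, -2.1]
gripper_width: 0.652
gripper_force: 64.5
```

Call:
{"op": "jog_arm", "data": {
  "targets": [
    [0,0,0,0.04,0.35,0,0],
    [0,0,0,0.08,0.7,0,0],
    [0,0,0,0.116,0.878,0,0],
    [0,0,0,0.116,0.878,0,0]
  ]
}}

```text
time: 39.72
eef_pos: [0.4687, 0.015, 0.1853]
ee_rot: [1.0, -0.027, 0.0, -0.0]
ft_force: [-0.2, -0.1, -0.8]
gripper_width: 0.654
gripper_force: 64.7
```

Call:
{"op": "jog_arm", "data": {
  "targets": [
    [0,0,0,0.04,0.35,0,0],
    [0,0,0,0.08,0.7,0,0],
    [0,0,0,0.116,0.878,0,0],
    [0,0,0,0.116,0.878,0,0],
    [0,0,0,0.116,0.878,0,0]
  ]
}}

```text
time: 40.35
eef_pos: [0.4788, -0.1149, 0.185]
ee_rot: [1.0, -0.025, -0.0, -0.001]
ft_force: [-0.1, 0.4, -0.8]
gripper_width: 0.656
gripper_force: 64.9
```

Call:
{"op": "jog_arm", "data": {
  "targets": [
    [0,0,0,0,0,0.3,0],
    [0,0,0,0,0,0.55,0],
    [0,0,0,0,0,0.68,0],
    [0,0,0,0,0,0.71,0],
    [0,0,0,0,0,0.715,0],
    [0,0,0,0,0,0.715,0]
  ]
}}

```text
time: 41.1
eef_pos: [0.4778, -0.114, 0.0794]
ee_rot: [1.0, -0.024, -0.001, -0.001]
ft_force: [-6.8, 4.4, 14.6]
gripper_width: 0.655
gripper_force: 66.6
```

Call:
{"op": "jog_arm", "data": {
  "targets": [
    [0,0,0,0,0,0,1],
    [0,0,0,0,0,0,1],
    [0,0,0,0,0,0,1],
    [0,0,0,0,0,0,1],
    [0,0,0,0,0,-0.3,1],
    [0,0,0,0,0,-0.7,1],
    [0,0,0,0,0,-0.8,1],
    [0,0,0,0,0,-0.8,1]
  ]
}}

```text
time: 42.1
eef_pos: [0.4794, -0.1171, 0.1987]
ee_rot: [1.0, -0.025, 0.001, 0.0]
ft_force: [0.2, -0.8, -0.4]
gripper_width: 0.998
gripper_force: 0.0
```

Call:
{"op": "jog_arm", "data": {
  "targets": [
    [0,0,0,-0.052,0.834,0,1],
    [0,0,0,-0.052,0.834,0,1],
    [0,0,0,-0.052,0.834,0,1],
    [0,0,0,-0.052,0.834,0,1],
    [0,0,0,-0.052,0.834,0,1]
  ]
}}

```text
time: 42.72
eef_pos: [0.4646, -0.2397, 0.1969]
ee_rot: [1.0, -0.025, -0.001, -0.001]
ft_force: [0.3, 0.3, -0.8]
gripper_width: 1.0
gripper_force: 0.0
```

Run:
```python
from h import *
a=grab_frame('top')['color'];cv2.imwrite('pics/t6_raw.png',a)
b=grab_frame('side')['color'];cv2.imwrite('pics/s6_raw.png',b)
r=lambda x,s:cv2.resize(x,None,fx=s,fy=s,interpolation=2)
cv2.imwrite('pics/j6.png',np.hstack([r(a[130:320,150:430],1.5),r(b[140:384,130:360],1.5*190/244)]))
print(read_state()['eef_pos'])
```

```text
[ 0.4649888  -0.23990779  0.19759224]
```

View pics/j6.png

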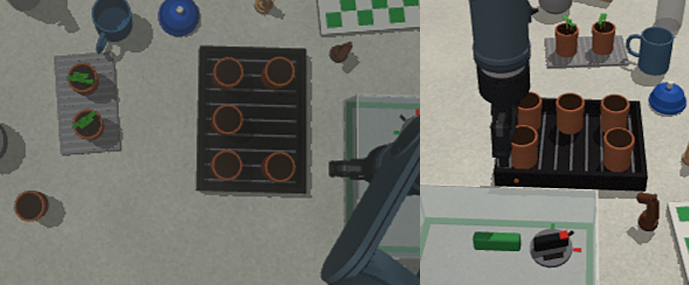

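The tray has five upright sown pots with one spare at (31,206) on the table, and both sprouts are on the stand. Next I'll pick up the lid.

Call:
{"op": "jog_arm", "data": {
  "targets": [
    [0,0,0,-0.054,0.847,0,1],
    [0,0,0,-0.054,0.847,0,1],
    [0,0,0,-0.054,0.847,0,1],
    [0,0,0,-0.054,0.847,0.2,1],
    [0,0,0,-0.054,0.847,0.4,1],
    [0,0,0,-0.054,0.847,0.46,1],
    [0,0,0,-0.054,0.847,0.46,1]
  ]
}}

```text
time: 43.7
eef_pos: [0.4508, -0.3668, 0.1289]
ee_rot: [1.0, -0.025, -0.0, -0.0]
ft_force: [0.4, -0.3, 0.5]
gripper_width: 1.006
gripper_force: 0.0
```

Call:
{"op": "jog_arm", "data": {
  "targets": [
    [0,0,0,0,0,0,0],
    [0,0,0,0,0,0,0],
    [0,0,0,0,0,0,0],
    [0,0,0,0,0,0,0],
    [0,0,0,0,0,0,0],
    [0,0,0,0,0,0,0],
    [0,0,0,0,0,0,0],
    [0,0,0,0,0,0,0]
  ]
}}

```text
time: 44.7
eef_pos: [0.4506, -0.3678, 0.1296]
ee_rot: [1.0, -0.025, 0.0, 0.0]
ft_force: [0.8, 2.2, 5.9]
gripper_width: 0.172
gripper_force: 61.0
```

Call:
{"op": "jog_arm", "data": {
  "targets": [
    [0,0,0,0,0,-0.1,0],
    [0,0,0,0,0,-0.25,0],
    [0,0,0,0,0,-0.5,0],
    [0,0,0,0,0,-0.75,0],
    [0,0,0,0,0,-0.93,0],
    [0,0,0,0,0,-0.93,0]
  ]
}}

```text
time: 45.45
eef_pos: [0.4511, -0.3687, 0.2709]
ee_rot: [1.0, -0.025, 0.002, 0.002]
ft_force: [0.3, 0.2, -3.5]
gripper_width: 0.163
gripper_force: 59.8
```

Call:
{"op": "jog_arm", "data": {
  "targets": [
    [0,0,0,0.06,-0.15,0,0],
    [0,0,0,0.12,-0.35,0,0],
    [0,0,0,0.21,-0.6,0,0],
    [0,0,0,0.28,-0.8,0,0],
    [0,0,0,0.35,-1,0,0]
  ]
}}

```text
time: 46.08
eef_pos: [0.5099, -0.2191, 0.2663]
ee_rot: [1.0, -0.025, -0.002, -0.001]
ft_force: [-0.0, 0.1, -3.8]
gripper_width: 0.169
gripper_force: 59.8
```

Call:
{"op": "jog_arm", "data": {
  "targets": [
    [0,0,0,0.1,-0.25,0,0],
    [0,0,0,0.17,-0.5,0,0],
    [0,0,0,0.26,-0.75,0,0],
    [0,0,0,0.32,-0.9,0,0],
    [0,0,0,0.35,-1,0,0],
    [0,0,0,0.35,-1,0,0]
  ]
}}

```text
time: 46.82
eef_pos: [0.57, -0.0727, 0.2673]
ee_rot: [1.0, -0.024, -0.001, -0.0]
ft_force: [-0.6, -0.1, -3.9]
gripper_width: 0.178
gripper_force: 59.8
```

Call:
{"op": "jog_arm", "data": {
  "targets": [
    [0,0,0,0,0,0.2,0],
    [0,0,0,0,0,0.4,0],
    [0,0,0,0,0,0.5,0],
    [0,0,0,0,0,0.5,0],
    [0,0,0,0,0,0.5,0]
  ]
}}

```text
time: 47.45
eef_pos: [0.5711, -0.0741, 0.1947]
ee_rot: [1.0, -0.025, 0.001, 0.0]
ft_force: [0.5, 0.0, -3.5]
gripper_width: 0.17
gripper_force: 59.8
```

Run:
```python
from h import *
a=grab_frame('top')['color'];cv2.imwrite('pics/t7_raw.png',a)
b=grab_frame('side')['color'];cv2.imwrite('pics/s7_raw.png',b)
r=lambda x,s:cv2.resize(x,None,fx=s,fy=s,interpolation=2)
A=r(a[140:275,270:380],3.4);B=r(b[190:325,175:345],2.5)
B=cv2.copyMakeBorder(B,0,A.shape[0]-B.shape[0],0,0,0)
cv2.imwrite('pics/j7.png',np.hstack([A,B]));print(A.shape,B.shape)
print(read_state()['eef_pos'])
```

```text
(459, 374, 3) (459, 425, 3)
[ 0.57117486 -0.07390039  0.19484911]
```

View pics/j7.png

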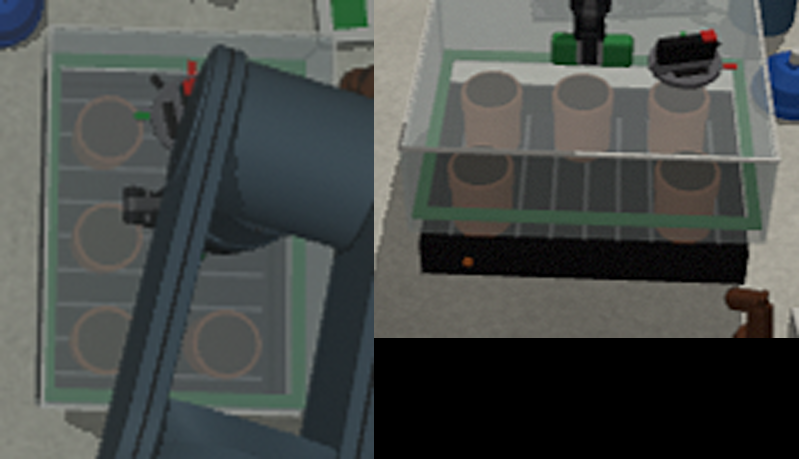

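The lid hangs parallel over the tray with the pots inside its outline. I'll lower it slowly.

Call:
{"op": "jog_arm", "data": {
  "targets": [
    [0,0,0,0,0,0.08,0],
    [0,0,0,0,0,0.14,0],
    [0,0,0,0,0,0.18,0],
    [0,0,0,0,0,0.2,0],
    [0,0,0,0,0,0.22,0],
    [0,0,0,0,0,0.235,0],
    [0,0,0,0,0,0.245,0],
    [0,0,0,0,0,0.245,0]
  ]
}}

```text
time: 48.55
eef_pos: [0.5705, -0.0735, 0.1576]
ee_rot: [1.0, -0.025, 0.0, 0.0]
ft_force: [-3.2, 0.1, 3.0]
gripper_width: 0.17
gripper_force: 60.7
```

Call:
{"op": "jog_arm", "data": {
  "targets": [
    [0,0,0,0,0,0,1],
    [0,0,0,0,0,0,1],
    [0,0,0,0,0,0,1],
    [0,0,0,0,0,0,1],
    [0,0,0,0,0,0,1],
    [0,0,0,0,0,0,1],
    [0,0,0,0,0,-0.2,1],
    [0,0,0,0,0,-0.5,1],
    [0,0,0,0,0,-0.5,1],
    [0,0,0,0,0,-0.5,1]
  ]
}}

```text
time: 49.8
eef_pos: [0.5701, -0.0734, 0.2313]
ee_rot: [1.0, -0.025, -0.0, -0.0]
ft_force: [-1.4, -0.1, -0.5]
gripper_width: 1.002
gripper_force: 0.0
```

Call:
{"op": "jog_arm", "data": {
  "targets": [
    [0,0,0,0,-1,0,1],
    [0,0,0,0,-1,0,1],
    [0,0,0,0,-1,0,1],
    [0,0,0,0,-1,0,1],
    [0,0,0,0,-1,0,1]
  ]
}}

```text
time: 50.42
eef_pos: [0.5774, 0.0758, 0.2305]
ee_rot: [1.0, -0.025, -0.001, 0.0]
ft_force: [0.2, 0.5, -0.1]
gripper_width: 1.002
gripper_force: 0.0
```

Run:
```python
from h import *
a=grab_frame('top')['color'];cv2.imwrite('pics/t8_raw.png',a)
b=grab_frame('side')['color'];cv2.imwrite('pics/s8_raw.png',b)
r=lambda x,s:cv2.resize(x,None,fx=s,fy=s,interpolation=2)
A=r(a[140:275,270:380],3.4);B=r(b[190:325,175:345],2.5)
V=r(a[148:196,306:352],9)
B=cv2.copyMakeBorder(B,0,A.shape[0]-B.shape[0],0,0,0)
cv2.imwrite('pics/j8.png',np.hstack([A,cv2.copyMakeBorder(V,0,A.shape[0]-V.shape[0],0,0,0)]))
print(read_state()['eef_pos'])
```

```text
[0.57774158 0.07516478 0.23107757]
```

View pics/j8.png

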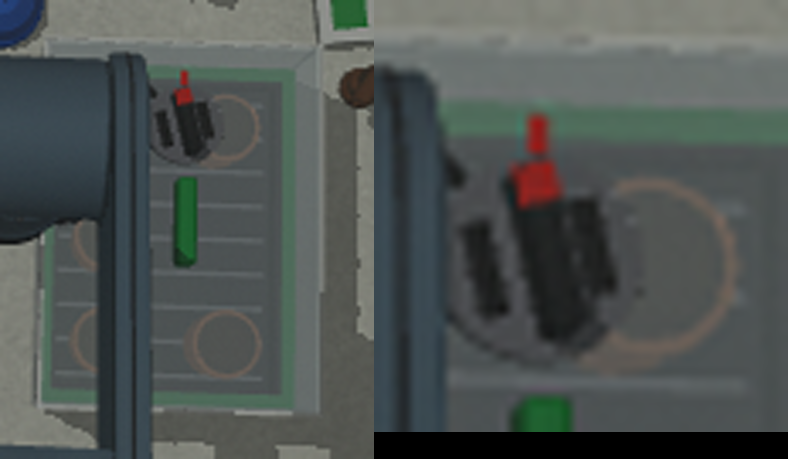

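The lid looks seated, with all edges parallel. The vent bar runs from the pointer at (538,165) to the rear at (573,330) in the zoom. I'll check its angle and centre.

Run:
```python
from h import *
g=lambda x,y,z:pix2w('top',306+(x-374)/9,148+y/9,z)
k=lambda x,y,z:pix2w('top',270+x/3.4,140+y/3.4,z)
a,b=g(536,168,.155),g(571,322,.155);d=a-b
print('vent yaw',np.arctan2(d[1],d[0]),np.hypot(*d[:2]),((a+b)/2).round(4))
print('handle',k(186,180,.153),k(184,248,.153));print('rear rt corner',k(320,412,.125),'front rt',k(320,45,.125))
print(w2pix('side',(.57,-.073,.153)),w2pix('side',(.650,-.077,.155)))
```

```text
vent yaw 0.18218650867559041 0.04761363234247779 [ 0.6498 -0.0794  0.155 ]
handle [ 0.60202677 -0.07449439  0.153     ] [ 0.54827518 -0.07080713  0.153     ]
rear rt corner [ 0.4178382 -0.1781578  0.125    ] front rt [ 0.71430034 -0.19286963  0.125     ]
[260.55829212 217.33362207] [297.52195748 217.82677964]
```

Call:
{"op": "jog_arm", "data": {
  "targets": [
    [0,0,-0.07,0.534,0.997,0,1],
    [0,0,-0.07,0.534,0.997,0,1],
    [0,0,-0.07,0.534,0.997,0,1],
    [0,0,-0.07,0.534,0.997,0,1],
    [0,0,-0.07,0.534,0.997,0.2,1],
    [0,0,-0.07,0.534,0.997,0.4,1],
    [0,0,-0.07,0.534,0.997,0.47,1],
    [0,0,-0.07,0.534,0.997,0.47,1]
  ]
}}

```text
time: 51.52
eef_pos: [0.6499, -0.0769, 0.1609]
ee_rot: [0.996, 0.085, -0.001, -0.0]
ft_force: [0.1, 0.9, 0.6]
gripper_width: 0.999
gripper_force: 0.0
```

Call:
{"op": "jog_arm", "data": {
  "targets": [
    [0,0,0,0,0,0,0],
    [0,0,0,0,0,0,0],
    [0,0,0,0,0,0,0],
    [0,0,0,0,0,0,0],
    [0,0,0,0,0,0,0],
    [0,0,0,0,0,0,0],
    [0,0,0,0,0,0,0],
    [0,0,0,0,0,0,0]
  ]
}}

```text
time: 52.52
eef_pos: [0.6507, -0.0772, 0.1618]
ee_rot: [0.996, 0.085, 0.0, 0.0]
ft_force: [-1.1, 0.0, 4.9]
gripper_width: 0.128
gripper_force: 60.8
```

Call:
{"op": "jog_arm", "data": {
  "targets": [
    [0,0,-0.03,0,0,0,0],
    [0,0,-0.06,0,0,0,0],
    [0,0,-0.09,0,0,0,0],
    [0,0,-0.12,0,0,0,0],
    [0,0,-0.15,0,0,0,0],
    [0,0,-0.18,0,0,0,0],
    [0,0,-0.18,0,0,0,0],
    [0,0,-0.18,0,0,0,0]
  ]
}}

```text
time: 53.52
eef_pos: [0.6511, -0.0781, 0.1618]
ee_rot: [0.934, 0.358, 0.001, 0.001]
ft_force: [0.9, -4.5, 4.6]
gripper_width: 0.122
gripper_force: 60.8
```

Call:
{"op": "jog_arm", "data": {
  "targets": [
    [0,0,0,0,0,0,1],
    [0,0,0,0,0,0,1],
    [0,0,0,0,0,0,1],
    [0,0,0,0,0,0,1],
    [0,0,0,0,0,0,1],
    [0,0,0,0,0,0,1],
    [0,0,0,0,0,-0.2,1],
    [0,0,0,0,0,-0.5,1],
    [0,0,0,0,0,-0.6,1],
    [0,0,0,0,0,-0.6,1]
  ]
}}

```text
time: 54.78
eef_pos: [0.6509, -0.0772, 0.2523]
ee_rot: [0.933, 0.359, 0.001, 0.001]
ft_force: [-0.2, -0.0, -0.3]
gripper_width: 1.0
gripper_force: 0.0
```

Call:
{"op": "jog_arm", "data": {
  "targets": [
    [0,0,0,-0.9,0.9,-0.3,1],
    [0,0,0,-0.9,0.9,-0.3,1],
    [0,0,0,-0.9,0.9,-0.3,1],
    [0,0,0,-0.9,0.9,-0.3,1],
    [0,0,0,-0.9,0.9,-0.3,1]
  ]
}}

```text
time: 55.4
eef_pos: [0.6402, -0.268, 0.294]
ee_rot: [0.933, 0.359, -0.001, -0.002]
ft_force: [-0.3, 1.4, 0.5]
gripper_width: 1.0
gripper_force: 0.0
```

Call:
{"op": "jog_arm", "data": {
  "targets": [
    [0,0,0,-0.5,1,0,1],
    [0,0,0,-0.5,1,0,1],
    [0,0,0,-0.5,1,0,1],
    [0,0,0,-0.5,1,0,1],
    [0,0,0,-0.5,1,0,1]
  ]
}}

```text
time: 56.02
eef_pos: [0.6864, -0.4269, 0.2948]
ee_rot: [0.933, 0.36, -0.0, -0.001]
ft_force: [0.5, 0.1, -0.1]
gripper_width: 1.002
gripper_force: 0.0
```

Run:
```python
from h import *
a=grab_frame('top')['color'];cv2.imwrite('pics/t9_raw.png',a)
b=grab_frame('side')['color'];cv2.imwrite('pics/s9_raw.png',b)
r=lambda x,s:cv2.resize(x,None,fx=s,fy=s,interpolation=2)
A=r(a[140:320,150:400],2);V=r(a[148:196,306:352],6)
cv2.imwrite('pics/j9.png',np.hstack([A,cv2.copyMakeBorder(V,0,A.shape[0]-V.shape[0],0,0,0)]));cv2.imwrite('pics/k9.png',r(b[120:340,150:380],2.6))
print(A.shape,read_state()['eef_pos'])
```

```text
(360, 500, 3) [ 0.68647214 -0.42662097  0.29671502]
```

View pics/j9.png

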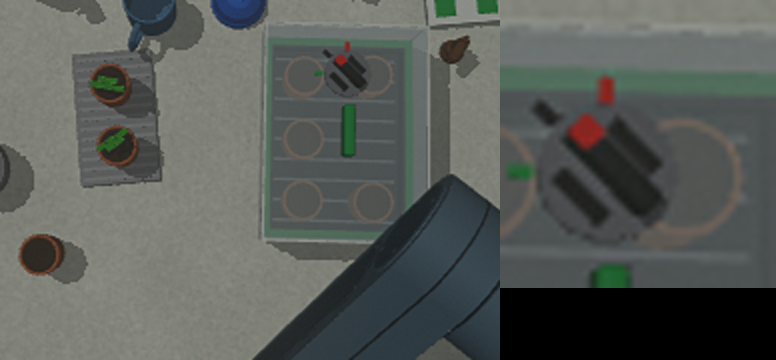

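View pics/k9.png

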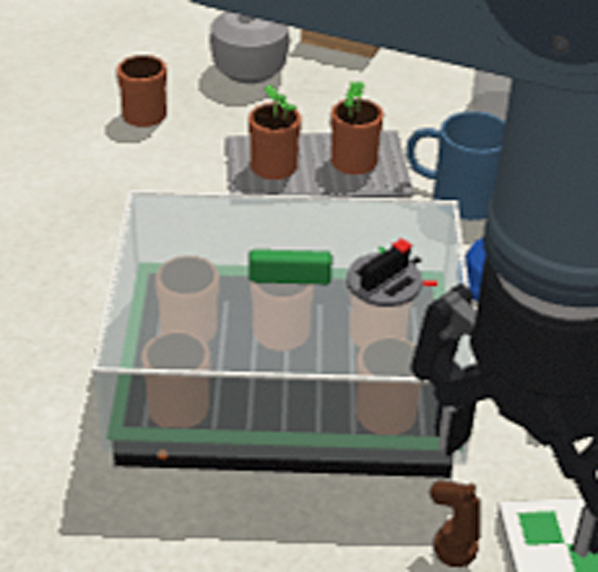

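The vent pointer at (586,130) points at the black mark at (545,110). The lid is seated flat, with five sown pots inside, both sprouts on the stand and the spare upright at (41,254).

```bash
python3 -c "
from workcell import *
print(job_done())"
```

```text
the job is handed in; nothing more can be done
None
```

The job is handed in (no verdict was returned): the last pictures show five sown pots upright under the seated lid, the vent at the half-open mark, both sprouts on the stand and the spare sown pot upright on the table.

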